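# Ready the vise jaw for gluing

## Task

I am gluing up a wooden vise jaw on the gluing board: first lower the thin two-hole backplate over the board's two pins until it rests flush on the board, and let go of it. Then pick up the thick stepped cheek, carry it over the jars and the nail tin, which must stay standing where they are, and hold it level about a centimetre above the tips of the pins, each of its holes right over a pin and nothing touching it but the gripper, so that I can spread the glue. Finish while still holding it there; do not lower it or let go.

Things in the scene. Friction and masses are not known exactly. Their poses are not given: they have to be found in the camera images.
- gluing_board: plywood board, 100 (x) x 190 (y) x 18 mm high, screwed to the bench, with two upright steel pins 10 mm in diameter at y = +50 and -50 mm of its centre, standing 45 mm above its top, the last 7 mm tapered to 4 mm. Origin: centre of its underside (bench level); y along the line of the pins, z up
- seat (a point): centre of the gluing board's top face, midway between the pins (18 mm above the bench); axes as the board. The centre of the backplate's underside comes to rest here
- pin_tips (a point): the point midway between the tips of the two pins, at their height (63 mm above the bench); axes as the board
- backplate: the thin flat wooden plate, 56 (x) x 150 (y) x 18 mm thick, about 0.12 kg, with two 13 mm through holes at y = +50 and -50 mm. Lies flat on the bench right of the jars, length within 0.25 rad of world y; grasp across 56 mm. Origin: centre of its underside, y along its length, z up; either way round is right
- cheek: the thick stepped wooden part: plate 56 (x) x 150 (y) x 24 mm with two 13 mm through holes at y = +50 and -50 mm and, between them, a raised pad 56 x 62 (y) mm, 44 mm high in all; about 0.22 kg. Lies right of the jars, length within 0.25 rad of world y; grasp the pad across 56 mm. Origin: centre of its underside, y along its length, z up; either way round is right
- jar_screws_a: jar of screws with a brown lid, 62 mm across, 92 mm high. Stands on the bench between the two wooden parts and the gluing board. Origin: centre of its underside, z up
- jar_screws_b: jar of screws with a pale lid, 62 mm across, 91 mm high. Stands on the bench between the two wooden parts and the gluing board. Origin: centre of its underside, z up
- nail_tin: open tin of nails, 70 mm across, 61 mm high. Stands on the bench between the two wooden parts and the gluing board. Origin: centre of its underside, z up
Things that resemble listed ones, but are neither listed nor needed, are in the scene too. What is shaped like the jar_screws_b but blue is not meant.

How it is judged:
By the outcome, as a careful person would: the job done as asked, in the order asked, and still so for the second after the job is handed in, while the arm keeps its last pose, push and grip.
It also fails if it takes over 61 s, if anything falls off the work surface, if the arm or the gripper's body presses on something with over 40 N, if the wrist force passes 120 N, or if a joint passes its speed limit or range.

## Robot

A 7-joint arm with a two-finger parallel gripper is mounted at the origin on the work surface; the furniture and walls round the work are solid. World frame = base frame: x ahead of the robot, y to its left, z up, the work surface at z = 0. Lengths are in m, angles in degrees, forces in N, time in s.
With the tool pointing down it reaches from about 0.425 to 0.875 m from the base axis. Payload 8.4 kg.
Tool frame: the origin (TCP) lies between the finger pads; the fingertips stand 11 mm ahead of it and the grasp point (between the pads) lies 8 mm behind it (bot.tcp_to_tips is the distance from the TCP to the fingertips, in m); z points along the fingers, y is the line along which they close (so a half turn about z gives the same grasp; the last joint's range is limited). The gripper opens to 87 mm and grips with 3 to 60 N. Pads are 19 mm wide; open, the fingers measure 117 mm over their backs; the gripper's body (75 mm by 190 mm) begins 51 mm behind the grasp point.
Start: joints at [-79.423, 19.091, 2.286, 83.961, -0.768, 76.965, -3.352], TCP at [0.182, 0.624, 0.234] pointing down, gripper open.
Joint ranges: [-147.57, 147.57], [-21.85, 119.76], [-74.77, 79.35], [14.55, 137.4], [-85.83, 265.84], [4.83, 119.75], [-152.11, 152.11]. Speed limits (degrees/s): [127.2, 127.2, 159.86, 159.86, 180, 180, 180].

## Interface

Orientations are given as [roll, pitch, yaw] about the fixed x, y, z axes, in that order (R = Rz(yaw) Ry(pitch) Rx(roll)).
In Python, from station import telemetry, optics, bot gives the robot as it stands.
- The arm moves only by the tool send_rows, never from a script. Its arguments are lists of equal length, an entry for each row: "turn": the turn, a rotation vector about the tool's x, y, z in units of 6 degrees (1.0 is 6 degrees), a list of three; "slide": the shift along the tool's x, y, z in units of 40 mm (1.0 is 40 mm), a list of three; "jaw": the opening, from 0 (shut) to 1 (fully open). A call has 1 to 20 rows; each row shifts and turns the commanded pose from where the row before left it, along the tool's axes as they then stand; what a row does not reach is not made up. A row lasts 1/10 s, in which the tool goes at most 50 mm and 8.59 degrees, less where a joint would pass 70% of its speed; a pose out of reach is approached as far as the arm can. A call is refused whole if a number of a shift passes 1 or a number of a turn 1, either way. A call with a gripper value outside its range is refused whole. The fingers move at their own pace and stop on an object; "grip_force" is the grip in N (left out, the last holds). Time passes only in rows, so rows that do not move let the fingers close. It gives the time, the measured TCP pose, the force, the opening and the grip force at its end, in the units of the state.
- telemetry.read_state(): the state, without advancing time (a new reading comes with each control period).
- optics.snapshot(name): name is "scene" or "top" or "wrist"; returns the picture (384x512x3 uint8, red, green, blue); there is no depth.
- optics.get_calibration(name): a dict with "fx", "fy", "cx", "cy" (pixels), "world_from_camera" (4x4, takes a point from camera to world coordinates). Camera axes: x right, y down, z forward; pixel columns grow to the right and rows downward; lengths in m; the calibration is good to about 2 mm. A picture is of the moment at which its call begins: read the wrist's pose just before it. get_calibration takes no time and is no camera call; for the wrist camera it gives the pose at the moment of the call.
- bot.job_done(): hands the job in; it is judged then, once.
The state is a dict: "t": time; "qpos": joint angles; "qd": joint speeds; "joint_efforts": joint torques, N m; "tool_pos": TCP position; "orientation": TCP orientation; "wrist_force": force on the tool from outside, world axes, zero at the start; "wrist_torque": the same for the moment, N m; "opening": finger opening in m; "grip_force": force on a finger pad.
Only numpy, scipy, OpenCV 4.12 (cv2) and the standard library are available. Lean on these libraries where they do the work, as an engineer would, in place of code of your own. Each camera call takes 0.05 s, during which the arm holds its last target. There are 200 camera calls.

## Working session

There is one attempt and no reset: what is moved stays moved. The work goes in short steps, Python scripts to look and compute and a tool call to move; the robot and the scene stay as the last step left them, time stands still between calls to the robot, and variables do not carry over. Pictures are saved under pics/ and viewed, at most 10 in all, crops included, and the job is handed in when it is done.

Besides the shell and the picture viewer there is one more tool, called after "Request:" in YAML: its name, and indented under it one key for each argument. send_rows: Moves the arm, as the interface text tells. Its arguments: {"type":"object","properties":{"turn":{"type":"array"},"slide":{"type":"array"},"jaw":{"type":"array"},"grip_force":{"type":"number"}},"required":["turn","slide","jaw"]}

```bash
mkdir -p pics; ls
python3 - <<'E'
from station import telemetry, optics, bot
import cv2,numpy as np
s=telemetry.read_state();print({k:np.round(v,4) for k,v in s.items()})
for n in("scene","top"):
    im=optics.snapshot(n);c=optics.get_calibration(n);print(n,c)
    cv2.imwrite(f"pics/{n}0.png",cv2.resize(im[:,:,::-1],(800,600),interpolation=cv2.INTER_CUBIC))
    cv2.imwrite(f"pics/{n}_raw.png",im[:,:,::-1])
E
```

```text
pics
{'t': np.float64(0.0), 'qpos': array([-79.4242,  19.1303,   2.284 ,  84.011 ,  -0.7693,  76.9651,
        -3.3514]), 'qd': array([-0.0444, -0.0318, -0.0089,  0.0237, -0.0157,  0.0281, -0.0135]), 'joint_efforts': array([ 3.00000e-04, -6.56357e+01,  1.33530e+00, -4.03813e+01,
       -5.99000e-02,  4.47000e-02,  2.00000e-04]), 'tool_pos': array([0.1819, 0.6236, 0.2327]), 'orientation': array([-1.79909e+02,  4.50000e-03,  1.63740e+02]), 'wrist_force': array([-0.5619, -0.589 , -0.6568]), 'wrist_torque': array([ 0.0044, -0.0102,  0.0029]), 'grip_force': np.float64(0.0), 'opening': np.float64(0.087)}
scene {'fx': 388.5256796716955, 'fy': 388.5256796716955, 'cx': 247.58446176337512, 'cy': 191.640476913452, 'world_from_camera': array([[-0.84184522, -0.37092279,  0.39206238,  0.1846021 ],
       [-0.53967219,  0.58807885, -0.60242609,  0.51519007],
       [-0.00711003, -0.71873469, -0.69524808,  0.65955534],
       [ 0.        ,  0.        ,  0.        ,  1.        ]])}
top {'fx': 383.54110281118017, 'fy': 383.54110281118017, 'cx': 256.5971268487373, 'cy': 186.9695305409626, 'world_from_camera': array([[ 0.02405064, -0.9842337 ,  0.1752301 ,  0.37227022],
       [-0.99951108, -0.02017056,  0.02389047, -0.01462593],
       [-0.01997931, -0.17571901, -0.9842376 ,  0.97978791],
       [ 0.        ,  0.        ,  0.        ,  1.        ]])}
```

View pics/scene0.png

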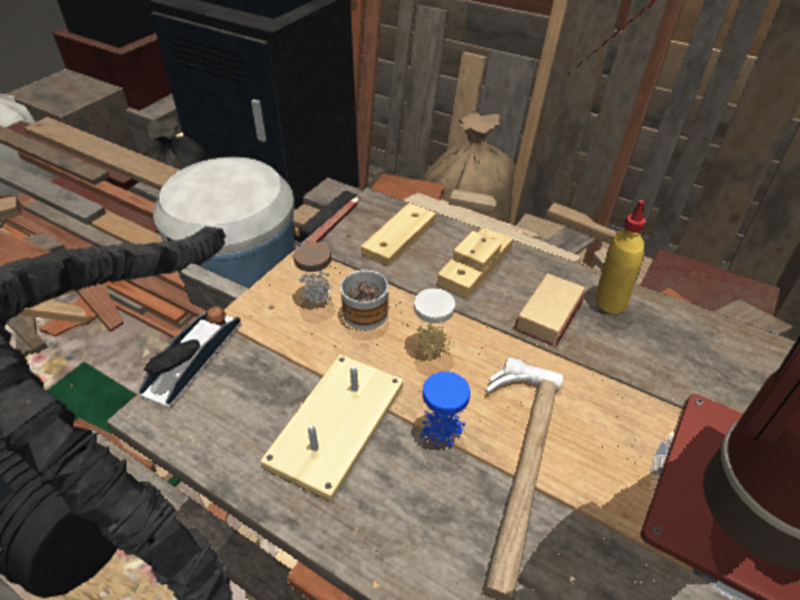

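View pics/top0.png

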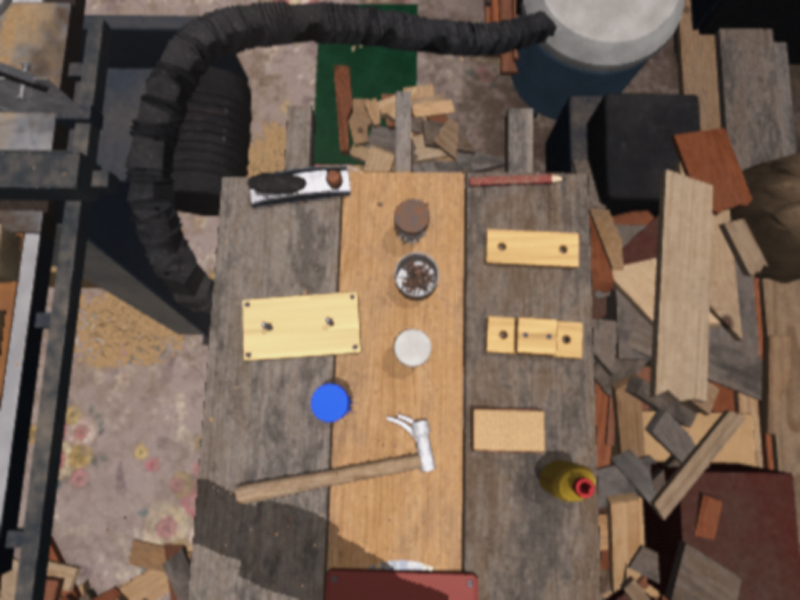

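The top view shows the board at about (300,326), with pin tips at (265,326) and (330,321). The jars are at (411,217) and (412,348), and the tin is at (416,276).

What could be mistaken for the parts, in top-view pixels:
- **Backplate:** (532,249), flat with two holes. This is my choice.
- **Cheek:** (535,337), stepped with two holes. This is my choice.
- **Plain block:** (509,430), no holes, so it's a decoy.
- **Blue jar:** (330,402), also a decoy.

Next I'll triangulate coarsely and check with one crop.

```bash
cat > h.py <<'E'
import numpy as np, cv2
from station import telemetry, optics, bot
from scipy.spatial.transform import Rotation as R
def ray(c,u,v):
    T=c["world_from_camera"];d=T[:3,:3]@[(u-c["cx"])/c["fx"],(v-c["cy"])/c["fy"],1]
    return T[:3,3],d/np.linalg.norm(d)
def tri(obs):
    A=np.zeros((3,3));b=np.zeros(3)
    for c,u,v in obs:
        o,d=ray(c,u,v);P=np.eye(3)-np.outer(d,d);A+=P;b+=P@o
    x=np.linalg.solve(A,b)
    return x,[np.linalg.norm((np.eye(3)-np.outer(ray(*o)[1],ray(*o)[1]))@(x-ray(*o)[0])) for o in obs]
def atz(c,u,v,z):
    o,d=ray(c,u,v);return o+d*(z-o[2])/d[2]
def proj(c,p):
    T=np.linalg.inv(c["world_from_camera"]);q=T[:3,:3]@p+T[:3,3]
    return c["fx"]*q[0]/q[2]+c["cx"],c["fy"]*q[1]/q[2]+c["cy"]
E
python3 - <<'E'
from h import *
ct=optics.get_calibration("top");cs=optics.get_calibration("scene");k=1/1.5625
P={"bp1":((502,246),(415,214)),"bp2":((563,249),(383,245)),"ck1":((504,335),(487,240)),"ck2":((566,339),(461,271)),
"pinL":((265,326),(311,429)),"pinR":((330,321),(352,369)),"jarA":((411,217),(312,256)),"jarB":((412,348),(435,305)),"tin":((416,276),(365,287)),
"bp c1":((579,232),(362,250)),"blk":((509,430),(551,300))}
for n,(a,b) in P.items():
    x,e=tri([(ct,a[0]*k,a[1]*k),(cs,b[0]*k,b[1]*k)]);print(n,x.round(4),np.round(e,4))
# which hole is which
t=cv2.imread("pics/top_raw.png")[125:265,145:385];s=cv2.imread("pics/scene_raw.png")[120:325,160:340]
a=cv2.resize(t,(520,303),interpolation=2);b=cv2.resize(s,(263*2,600),interpolation=2)
cv2.imwrite("pics/crop_top.png",cv2.resize(t,None,fx=3.3,fy=3.3,interpolation=2))
cv2.imwrite("pics/crop_scene.png",cv2.resize(s,None,fx=2.9,fy=2.9,interpolation=2))
c=optics.get_calibration("wrist");print(c,telemetry.read_state()["tool_pos"])
E
```

```text
bp1 [ 0.5848 -0.15    0.1006] [0.0184 0.0184]
bp2 [ 0.6733 -0.2718 -0.0928] [0.0264 0.0264]
ck1 [ 0.4556 -0.15    0.1008] [0.013 0.013]
ck2 [ 0.5051 -0.2719 -0.0801] [0.0241 0.0241]
pinL [0.4817 0.2207 0.0517] [0.0027 0.0027]
pinR [0.4927 0.1194 0.0511] [0.0035 0.0035]
jarA [ 0.6528 -0.0049  0.0813] [0.0015 0.0015]
jarB [ 0.4484 -0.0111  0.0821] [0.0009 0.0009]
tin [ 0.565  -0.0145  0.0546] [0.0019 0.0019]
bp c1 [ 0.7381 -0.3137 -0.1634] [0.0401 0.0401]
blk [ 0.3311 -0.163   0.0275] [0.0023 0.0023]
{'fx': 305.3095477809474, 'fy': 305.3095477809474, 'cx': 252.46627606133353, 'cy': 198.76062512777787, 'world_from_camera': array([[ 0.28071994,  0.91481545,  0.29036015,  0.10191678],
       [ 0.95978878, -0.26714075, -0.08626306,  0.64687568],
       [-0.00134775,  0.30290017, -0.95302134,  0.38503772],
       [ 0.        ,  0.        ,  0.        ,  1.        ]])} [0.18190282 0.62361297 0.23278239]
```

View pics/crop_top.png

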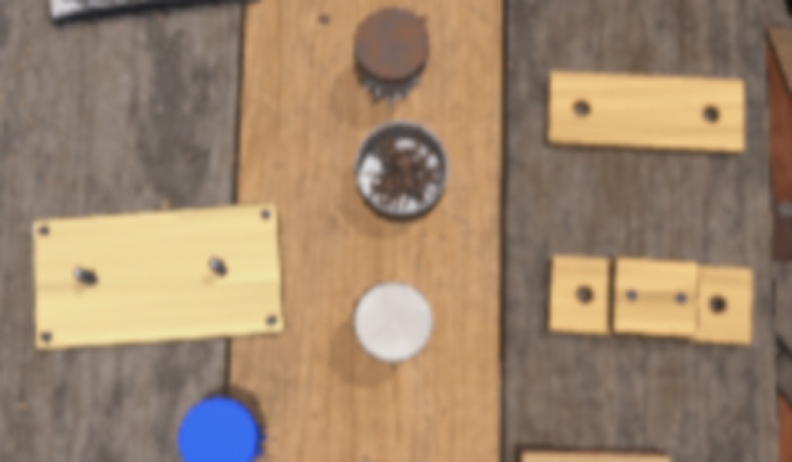

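The crop shows the two-hole flat plate with holes at (582,108) and (711,114). The stepped cheek has holes at (585,294) and (717,303), and the pins' tips are near (88,277) and (217,266). The plain block and the blue jar are excluded. In the first triangulation I had the hole pairing swapped, which is why those heights came out absurd. I'll move the wrist camera over the board first.

Request:
send_rows:
  turn:
    - [0,0,1]
    - [0,0,1]
    - [0,0,1]
    - [0,0,1]
    - [0,0,1]
    - [0,0,1]
    - [0,0,1]
    - [0,0,1]
    - [0,0,1]
    - [0,0,1]
    - [0,0,1]
    - [0,0,1]
    - [0,0,0.29]
  slide:
    - [0,0,0]
    - [0,0,0]
    - [0,0,0]
    - [0,0,0]
    - [0,0,0]
    - [0,0,0]
    - [0,0,0]
    - [0,0,0]
    - [0,0,0]
    - [0,0,0]
    - [0,0,0]
    - [0,0,0]
    - [0,0,0]
  jaw: [1,1,1,1,1,1,1,1,1,1,1,1,1]

```text
t: 1.4
tool_pos: [0.1819, 0.6238, 0.2331]
orientation: [-180.0, 0.1, 89.8]
wrist_force: [-0.3, 0.1, -0.2]
opening: 0.0868
grip_force: 0.0
```

Request:
send_rows:
  turn:
    - [0,0,0]
    - [0,0,0]
    - [0,0,0]
    - [0,0,0]
    - [0,0,0]
    - [0,0,0]
    - [0,0,0]
    - [0,0,0]
    - [0,0,0]
    - [0,0,0]
    - [0,0,0]
    - [0,0,0]
  slide:
    - [-0.8,0.64,0]
    - [-0.8,0.64,0]
    - [-0.8,0.64,0]
    - [-0.8,0.64,0]
    - [-0.8,0.64,0]
    - [-0.8,0.64,0]
    - [-0.8,0.64,0]
    - [-0.8,0.64,0]
    - [-0.8,0.64,0]
    - [-0.8,0.64,0]
    - [-0.8,0.64,0]
    - [-0.8,0.64,0]
  jaw: [1,1,1,1,1,1,1,1,1,1,1,1]

```text
t: 2.6
tool_pos: [0.4899, 0.2385, 0.2336]
orientation: [180.0, -0.0, 90.1]
wrist_force: [0.4, 0.8, -0.2]
opening: 0.0868
grip_force: 0.0
```

```bash
cat >> h.py <<'E'
import pickle
def shot(n):
    s=telemetry.read_state();c=optics.get_calibration("wrist");im=optics.snapshot("wrist")[:,:,::-1]
    cv2.imwrite(f"pics/{n}.png",im);pickle.dump((c,s),open(f"pics/{n}.pkl","wb"))
def load(n): return pickle.load(open(f"pics/{n}.pkl","rb"))
E
python3 -c "
from h import *
shot('b1')"
```

Request:
send_rows:
  turn:
    - [0,0,0]
    - [0,0,0]
    - [0,0,0]
    - [0,0,0]
  slide:
    - [-0.8,0,0]
    - [-0.8,0,0]
    - [-0.8,0,0]
    - [0,0,0]
  jaw: [1,1,1,1]

```text
t: 3.05
tool_pos: [0.4895, 0.1392, 0.2338]
orientation: [180.0, 0.0, 89.7]
wrist_force: [-0.4, -0.5, -0.5]
opening: 0.0871
grip_force: 0.0
```

```bash
python3 -c "
from h import *
shot('b2')
a=cv2.imread('pics/b1.png');b=cv2.imread('pics/b2.png')
cv2.imwrite('pics/b12.png',cv2.resize(np.vstack([a,b]),(400*2,1200))[:, :] if 0 else np.hstack([cv2.resize(a,(400,300)),cv2.resize(b,(400,300))]))"
```

```text
(no output)
```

View pics/b12.png

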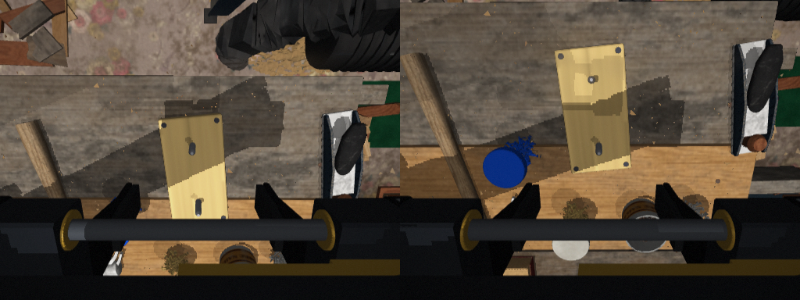

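b1 (left) shows pin tips near (190,143) and (198,201), and b2 (right) near (591,80) and (599,143). I'll view enlarged crops of both next.

```bash
python3 -c "
from h import *
a=cv2.imread('pics/b1.png')[145:285,200:290];b=cv2.imread('pics/b2.png')[60:220,200:300]
f=lambda i:cv2.resize(i,None,fx=3.75,fy=3.75,interpolation=2)
a,b=f(a),f(b);a=cv2.copyMakeBorder(a,0,b.shape[0]-a.shape[0],0,0,0)
cv2.imwrite('pics/b12z.png',np.hstack([a,b]))
print(a.shape,b.shape)"
```

```text
(600, 338, 3) (600, 375, 3)
```

View pics/b12z.png

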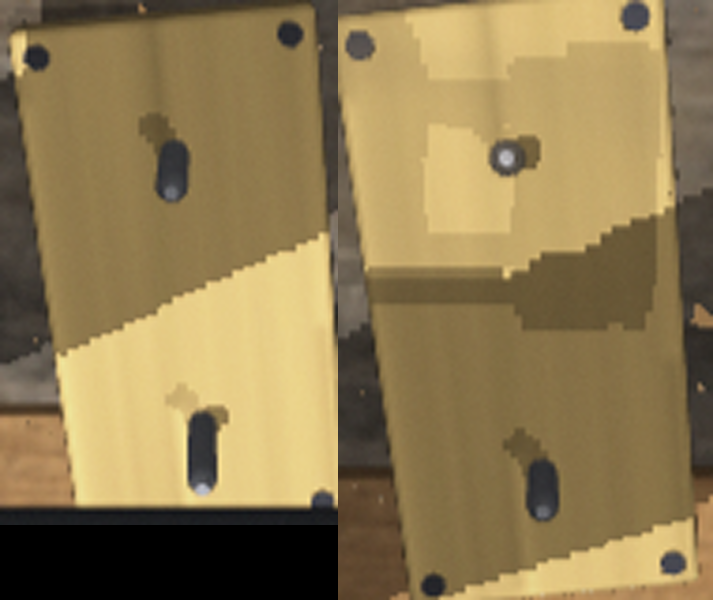

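In the crops, the b1 tips are at (172,190) and (203,489), and the b2 tips at (506,158) and (543,512). The board's screws show at its corners. Next I'll triangulate these.

Run:
```python
from h import *
c1,s1=load('b1');c2,s2=load('b2')
r1=lambda u,v:(c1,200+(u+.5)/3.75-.5,145+(v+.5)/3.75-.5)
r2=lambda u,v:(c2,200+(u-338+.5)/3.75-.5,60+(v+.5)/3.75-.5)
for n,a,b in [("far",(172,190),(506,158)),("near",(203,489),(543,512)),("scr1",(37,57),(360,45)),("scr2",(290,33),(635,16)),("scr4",(322,503),(673,563))]:
    x,e=tri([r1(*a),r2(*b)]);print(n,x.round(4),np.round(e,4))
    z=.063 if n in("far","near") else .018
    print("  atz",atz(*r1(*a),z).round(4),atz(*r2(*b),z).round(4))
print("scr3",atz(*r2(433,585),.018))
print(s1["tool_pos"],s2["tool_pos"])
```

```text
far [0.4823 0.2226 0.0606] [0.0002 0.0002]
  atz [0.4825 0.2233 0.063 ] [0.4821 0.2226 0.063 ]
near [0.4918 0.1229 0.063 ] [0.0001 0.0001]
  atz [0.4919 0.1229 0.063 ] [0.4918 0.1229 0.063 ]
scr1 [0.4381 0.2548 0.019 ] [0. 0.]
  atz [0.438  0.2546 0.018 ] [0.438  0.2549 0.018 ]
scr2 [0.5198 0.2624 0.0177] [0. 0.]
  atz [0.5198 0.2625 0.018 ] [0.5197 0.2624 0.018 ]
scr4 [0.5356 0.0922 0.0225] [0.0002 0.0002]
  atz [0.536  0.0894 0.018 ] [0.5363 0.0906 0.018 ]
scr3 [0.45414206 0.08298979 0.018     ]
[0.48991604 0.2384602  0.23359448] [0.48948983 0.1392448  0.23376402]
```

Tip heights came out at 61 and 63 mm (63 expected), spacing is 100.3 mm, and the screw midpoints agree with the pins. The pins' midpoint is (0.487, 0.1727) and the board's yaw is 5.4°. Now I'll look at the wooden parts.

Request:
send_rows:
  turn:
    - [0,0,0]
    - [0,0,0]
    - [0,0,0]
    - [0,0,0]
    - [0,0,0]
    - [0,0,0]
    - [0,0,0]
    - [0,0,0]
    - [0,0,0]
    - [0,0,0]
    - [0,0,0]
    - [0,0,0]
    - [0,0,0]
  slide:
    - [-0.8,0.1,0]
    - [-0.8,0.1,0]
    - [-0.8,0.1,0]
    - [-0.8,0.1,0]
    - [-0.8,0.1,0]
    - [-0.8,0.1,0]
    - [-0.8,0.1,0]
    - [-0.8,0.1,0]
    - [-0.8,0.1,0]
    - [-0.8,0.1,0]
    - [-0.8,0.1,0]
    - [-0.8,0.1,0]
    - [0,0,0]
  jaw: [1,1,1,1,1,1,1,1,1,1,1,1,1]

```text
t: 4.4
tool_pos: [0.5369, -0.2436, 0.2333]
orientation: [-180.0, 0.2, 89.8]
wrist_force: [0.6, 0.4, -0.0]
opening: 0.0875
grip_force: 0.0
```

```bash
python3 -c "
from h import *
shot('p1')"
```

Request:
send_rows:
  turn:
    - [0,0,0]
    - [0,0,0]
    - [0,0,0]
  slide:
    - [-0.8,0,0]
    - [-0.8,0,0]
    - [0,0,0]
  jaw: [1,1,1]

```text
t: 4.75
tool_pos: [0.5365, -0.3065, 0.2334]
orientation: [-180.0, 0.1, 89.9]
wrist_force: [-0.3, -0.4, 0.5]
opening: 0.0869
grip_force: 0.0
```

Run:
```python
from h import *
shot('p2')
ct=optics.get_calibration("top")
q={"b1":(582,108,.018),"b2":(711,114,.018),"c1":(585,294,.024),"c2":(717,303,.024)}
out=[]
W={k:atz(ct,145+u/3.3,125+v/3.3,z) for k,(u,v,z) in q.items()}
print({k:v.round(3) for k,v in W.items()})
for n in('p1','p2'):
    c,s=load(n);print(n,s["tool_pos"].round(4),s["orientation"].round(2) if hasattr(s["orientation"],'round') else s["orientation"]);print({k:np.round(proj(c,v),0) for k,v in W.items()})
a,b=cv2.imread('pics/p1.png'),cv2.imread('pics/p2.png')
f=lambda i:cv2.resize(i[0:290,110:400],(800,800),interpolation=2)
v=np.hstack([a[0:290,110:400],b[0:290,110:400]]);cv2.imwrite('pics/p12.png',cv2.resize(v,(800,400),interpolation=2))
```

```text
{'b1': array([ 0.623, -0.156,  0.018]), 'b2': array([ 0.62 , -0.256,  0.018]), 'c1': array([ 0.477, -0.157,  0.024]), 'c2': array([ 0.473, -0.256,  0.024])}
p1 [ 0.5369 -0.2436  0.2333] [-1.7996e+02  1.5000e-01  8.9830e+01]
{'b1': array([328.,  97.]), 'b2': array([320., 182.]), 'c1': array([199.,  98.]), 'c2': array([200., 183.])}
p2 [ 0.5365 -0.3065  0.2334] [-1.7996e+02  1.0000e-01  8.9880e+01]
{'b1': array([332.,  36.]), 'b2': array([323., 131.]), 'c1': array([196.,  36.]), 'c2': array([197., 131.])}
```

View pics/p12.png

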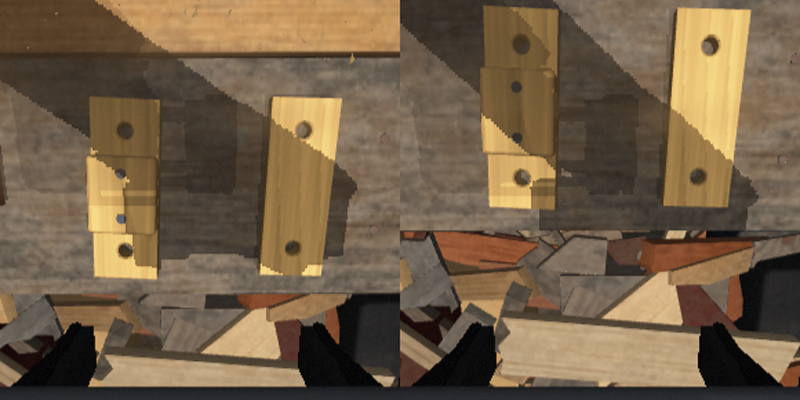

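p12 shows the cheek on the left, its holes at (124,130)/(124,250) in p1 and (521,44)/(521,177) in p2. The backplate on the right has holes at (303,130)/(292,248) in p1 and (710,45)/(697,177) in p2. I'll enlarge both views once.

Run:
```python
from h import *
a,b=cv2.imread('pics/p1.png'),cv2.imread('pics/p2.png')
L=[a[60:215,170:230],a[60:215,295:360],b[0:155,165:230],b[0:155,297:367]]
v=np.hstack(L);print(v.shape)
cv2.imwrite('pics/p12z.png',cv2.resize(v,None,fx=3,fy=3,interpolation=2))
```

```text
(155, 260, 3)
```

View pics/p12z.png

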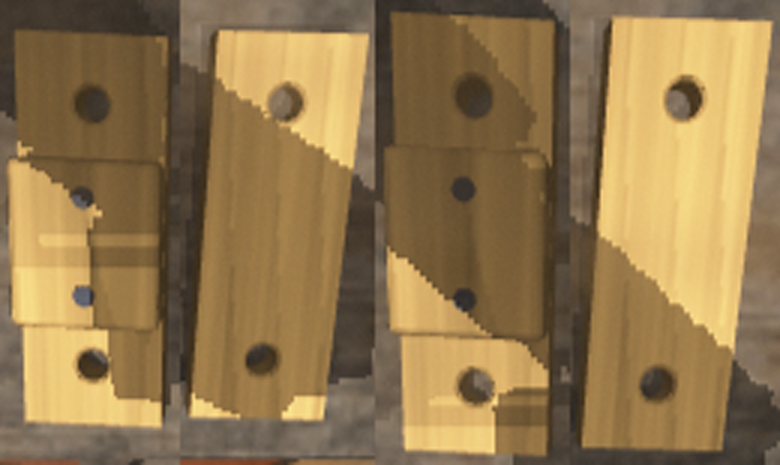

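The zoom shows backplate holes at p1 (286,102)/(262,359) and p2 (685,98)/(657,384). The cheek's holes are at p1 (93,103)/(93,364) and p2 (474,96)/(476,386). The pad's screws are at p1 (82,197)/(84,296) and p2 (463,189)/(464,299).

Run:
```python
from h import *
c1,_=load('p1');c2,_=load('p2')
def f(u,v):
    for x0,c,co,ro in((570,c2,297,0),(375,c2,165,0),(180,c1,295,60),(0,c1,170,60)):
        if u>=x0: return c,co+(u-x0+.5)/3-.5,ro+(v+.5)/3-.5
D=[("bpA",(286,102),(685,98),.018),("bpB",(262,359),(657,384),.018),("bp11",(217,31),(611,18),.018),("bp12",(369,34),(771,20),.018),("bp22",(325,419),(725,450),.018),("bp21",(190,416),(583,446),.018),
("ckA",(93,103),(474,96),.024),("ckB",(93,364),(476,386),.024),("padA",(82,197),(463,189),.044),("padB",(84,296),(464,299),.044),("pad11",(10,158),(385,147),.044),("pad21",(12,325),(388,333),.044),("pad22",(157,329),(545,338),.044)]
W={}
for n,a,b,z in D:
    x,e=tri([f(*a),f(*b)]);w=(atz(*f(*a),z)+atz(*f(*b),z))/2;W[n]=w
    print(n,x.round(4),np.round(e[0],4),"atz",atz(*f(*a),z).round(4),atz(*f(*b),z).round(4))
for p,q in(("bpA","bpB"),("ckA","ckB"),("padA","padB")):
    d=W[p]-W[q];print(p,((W[p]+W[q])/2).round(4),np.hypot(*d[:2]),np.degrees(np.arctan2(-d[0],d[1])))
print(np.mean([W[k] for k in("bp11","bp12","bp21","bp22")],0))
```

```text
bpA [ 0.626  -0.1524  0.0173] 0.0002 atz [ 0.6256 -0.1524  0.018 ] [ 0.6259 -0.1526  0.018 ]
bpB [ 0.6231 -0.2528  0.0177] 0.0001 atz [ 0.6231 -0.2528  0.018 ] [ 0.6229 -0.2528  0.018 ]
bp11 [ 0.5981 -0.1274  0.0181] 0.0001 atz [ 0.5982 -0.1274  0.018 ] [ 0.598  -0.1274  0.018 ]
bp12 [ 0.6535 -0.1289  0.021 ] 0.0003 atz [ 0.6547 -0.1287  0.018 ] [ 0.6541 -0.1282  0.018 ]
bp22 [ 0.6513 -0.2785  0.0192] 0.0003 atz [ 0.6514 -0.2789  0.018 ] [ 0.652  -0.2787  0.018 ]
bp21 [ 0.5944 -0.2766  0.0204] 0.0003 atz [ 0.5944 -0.2773  0.018 ] [ 0.595 -0.277  0.018]
ckA [ 0.479  -0.1523  0.0223] 0.0001 atz [ 0.4794 -0.1524  0.024 ] [ 0.4791 -0.1527  0.024 ]
ckB [ 0.4741 -0.2526  0.0247] 0.0002 atz [ 0.4738 -0.2528  0.024 ] [ 0.4742 -0.2527  0.024 ]
padA [ 0.4769 -0.1851  0.0444] 0.0001 atz [ 0.4768 -0.1851  0.044 ] [ 0.4769 -0.185   0.044 ]
padB [ 0.4757 -0.2209  0.0466] 0.0002 atz [ 0.4754 -0.2213  0.044 ] [ 0.4751 -0.2209  0.044 ]
pad11 [ 0.4508 -0.1715  0.0411] 0.0002 atz [ 0.4518 -0.1714  0.044 ] [ 0.4513 -0.1719  0.044 ]
pad21 [ 0.4472 -0.2324  0.0437] 0.0002 atz [ 0.4475 -0.2323  0.044 ] [ 0.4471 -0.2324  0.044 ]
pad22 [ 0.5028 -0.2343  0.043 ] 0.0005 atz [ 0.5024 -0.2341  0.044 ] [ 0.5034 -0.2343  0.044 ]
bpA [ 0.6244 -0.2026  0.018 ] 0.10032142460412818 -1.5753305226408312
ckA [ 0.4766 -0.2026  0.024 ] 0.10035023436473013 -3.0073431140287448
padA [ 0.4761 -0.2031  0.044 ] 0.036073970300947916 -2.559516664499013
[ 0.62473273 -0.2029436   0.018     ]
```

The measurements agree with the text: backplate height 17–18 mm, cheek 22–25 mm, pad 44–46 mm, and hole spacing 100.3 mm on both. The backplate is at (0.6246,-0.2028) with yaw -1.4°, and the cheek at (0.4765,-0.2027) with yaw -3°. The blue jar may come close to the gripper body when I lower the plate, so I'll measure it while working out the move to the backplate.

Run:
```python
from h import *
ct=optics.get_calibration("top");cs=optics.get_calibration("scene");c2,_=load('b2')
k=1/1.5625
x,e=tri([(ct,330*k,402*k),(c2,134.4,213.8),(cs,446*k,392*k)]);print("blue lid",x,e)
s=telemetry.read_state();print(s["tool_pos"],s["orientation"])
Rt=R.from_euler("xyz",s["orientation"],degrees=True)
for z in(.06,.014): print("to bp tool units",Rt.inv().apply(np.array([.6246,-.2028,z])-s["tool_pos"])/.04)
```

```text
blue lid [0.36529545 0.10918928 0.08179522] [np.float64(0.0011714213899498742), np.float64(0.0011715065668319866), np.float64(0.0012275327174264326)]
[ 0.53712201 -0.30445506  0.23321828] [-1.79954229e+02  2.33170880e-02  8.99567682e+01]
to bp tool units [2.54478806 2.18848931 4.32767487]
to bp tool units [2.54525606 2.18940798 5.47767441]
```

Run:
```python
from h import *
cmd={'b1':(.4892,.24),'b2':(.4892,.144),'p1':(.5372,-.24),'p2':(.5372,-.304)}
for n,p in cmd.items():
    c,s=load(n);T=c["world_from_camera"];print(n,(T[:3,3]-[*p,.234]).round(4),(s["tool_pos"]-[*p,.234]).round(4),R.from_matrix(T[:3,:3]).as_euler("xyz",degrees=True).round(2))
```

```text
b1 [0.0007 0.0817 0.1519] [ 0.0007 -0.0015 -0.0004] [ 1.6241e+02 -2.0000e-02  8.0000e-02]
b2 [0.0009 0.0785 0.152 ] [ 0.0003 -0.0048 -0.0002] [ 1.6237e+02 -3.0000e-02 -3.0000e-01]
p1 [0.0003 0.08   0.1514] [-0.0003 -0.0036 -0.0007] [ 1.6224e+02  2.0000e-02 -2.1000e-01]
p2 [-0.0002  0.081   0.1515] [-0.0007 -0.0025 -0.0006] [ 1.623e+02  2.000e-02 -1.600e-01]
```

Request:
send_rows:
  turn:
    - [0,0,0]
    - [0,0,0]
    - [0,0,0]
    - [0,0,0]
    - [0,0,0]
    - [0,0,0]
    - [0,0,0.23]
    - [0,0,0]
    - [0,0,0]
    - [0,0,0]
  slide:
    - [0.463,0.365,0.6]
    - [0.463,0.365,0.7]
    - [0.463,0.365,0.8]
    - [0.463,0.365,0.8]
    - [0.463,0.365,0.8]
    - [0.463,0.365,0.4]
    - [0,0,0.25]
    - [0,0,0]
    - [0,0,0]
    - [0,0,0]
  jaw: [1,1,1,1,1,1,1,1,1,1]

```text
t: 5.8
tool_pos: [0.6249, -0.1937, 0.0608]
orientation: [179.9, 0.0, 88.6]
wrist_force: [-0.4, 0.6, 0.1]
opening: 0.0867
grip_force: 0.0
```

Request:
send_rows:
  turn:
    - [0,0,0]
    - [0,0,0]
    - [0,0,0]
    - [0,0,0]
    - [0,0,0]
    - [0,0,0]
    - [0,0,0]
    - [0,0,0]
    - [0,0,0]
    - [0,0,0]
    - [0,0,0]
    - [0,0,0]
    - [0,0,0]
  slide:
    - [0,0,0.5]
    - [0,0,0.4]
    - [0,0,0.25]
    - [0,0,0]
    - [0,0,0]
    - [0,0,0]
    - [0,0,0]
    - [0,0,0]
    - [0,0,0]
    - [0,0,0]
    - [0,0,0]
    - [0,0,0]
    - [0,0,0]
  jaw: [1,1,1,1,1,0.6,0.6,0.6,0.6,0.6,0.6,0.6,0.6]
  grip_force: 30

```text
t: 7.1
tool_pos: [0.6247, -0.1929, 0.0136]
orientation: [-180.0, -0.0, 88.6]
wrist_force: [-1.2, -0.2, 1.4]
opening: 0.0558
grip_force: 30.0
```

Request:
send_rows:
  turn:
    - [0,0,0]
    - [0,0,0]
    - [0,0,0]
    - [0,0,0]
    - [0,0,0]
    - [0,0,0]
    - [0,0,0]
    - [0,0,0]
    - [0,0,-0.57]
    - [0,0,-0.57]
    - [0,0,0]
    - [0,0,0]
  slide:
    - [0,0,-0.1]
    - [0,0,-0.3]
    - [0,0,-0.6]
    - [0,0,-0.8]
    - [0,0,-0.8]
    - [0,0,-0.8]
    - [0,0,-0.6]
    - [0,0,-0.4]
    - [0,0,0]
    - [0,0,0]
    - [0,0,0]
    - [0,0,0]
  jaw: [0.5,0.5,0.5,0.5,0.5,0.5,0.5,0.5,0.5,0.5,0.5,0.5]

```text
t: 8.3
tool_pos: [0.6246, -0.1929, 0.1895]
orientation: [-180.0, -0.0, 95.3]
wrist_force: [0.4, 1.3, -2.0]
opening: 0.056
grip_force: 30.0
```

Request:
send_rows:
  turn:
    - [0,0,0]
    - [0,0,0]
    - [0,0,0]
    - [0,0,0]
    - [0,0,0]
    - [0,0,0]
    - [0,0,0]
    - [0,0,0]
    - [0,0,0]
    - [0,0,0]
    - [0,0,0]
    - [0,0,0]
    - [0,0,0]
    - [0,0,0]
    - [0,0,0]
    - [0,0,0]
    - [0,0,0]
    - [0,0,0]
    - [0,0,0]
    - [0,0,0]
  slide:
    - [0.3,-0.08,0]
    - [0.6,-0.16,0]
    - [0.75,-0.2,0]
    - [0.8,-0.21,0]
    - [0.8,-0.21,0]
    - [0.8,-0.21,0]
    - [0.8,-0.21,0]
    - [0.8,-0.21,0]
    - [0.8,-0.21,0]
    - [0.8,-0.21,0]
    - [0.8,-0.21,0]
    - [0.75,-0.2,0]
    - [0.5,-0.14,0]
    - [0.17,-0.11,0]
    - [0,0,0]
    - [0,0,0]
    - [0,0,0]
    - [0,0,0]
    - [0,0,0]
    - [0,0,0]
  jaw: [0.5,0.5,0.5,0.5,0.5,0.5,0.5,0.5,0.5,0.5,0.5,0.5,0.5,0.5,0.5,0.5,0.5,0.5,0.5,0.5]

```text
t: 10.3
tool_pos: [0.4866, 0.174, 0.1895]
orientation: [-180.0, 0.0, 95.4]
wrist_force: [0.3, 0.5, -0.7]
opening: 0.0554
grip_force: 30.0
```

Request:
send_rows:
  turn:
    - [0,0,0]
    - [0,0,0]
    - [0,0,0]
    - [0,0,0]
    - [0,0,0]
    - [0,0,0]
    - [0,0,0]
    - [0,0,0]
    - [0,0,0]
  slide:
    - [0.21,0,0.3]
    - [0,0,0.6]
    - [0,0,0.7]
    - [0,0,0.6]
    - [0,0,0.3]
    - [0,0,0]
    - [0,0,0]
    - [0,0,0]
    - [0,0,0]
  jaw: [0.5,0.5,0.5,0.5,0.5,0.5,0.5,0.5,0.5]

```text
t: 11.2
tool_pos: [0.4863, 0.1831, 0.0906]
orientation: [179.9, -0.1, 95.5]
wrist_force: [0.2, 0.3, -1.8]
opening: 0.0558
grip_force: 30.0
```

Run:
```python
from h import *
shot('i1');c,s=load('i1');print(s["tool_pos"],s["orientation"])
for p in((.4823,.2226,.063),(.4918,.1229,.063)): print(np.round(proj(c,np.array(p)),1))
# expected hole A (top of plate z) far end
zt=s["tool_pos"][2]-.0136+.018
y=np.array([-np.sin(np.radians(5.4)),np.cos(np.radians(5.4))]);ctr=s["tool_pos"][:2]-.0099*y
print("holes",ctr+.05*y,ctr-.05*y,np.round(proj(c,np.array([*(ctr+.05*y),zt])),1))
im=cv2.imread('pics/i1.png')
u,v=proj(c,np.array([*(ctr+.05*y),zt]));u,v=int(u),int(v);print("crop origin",u-60,v-45)
cv2.imwrite('pics/i1z.png',cv2.resize(im[max(0,v-45):v+45,u-60:u+60],None,fx=5,fy=5,interpolation=2))
```

```text
[0.48626537 0.18312874 0.09058437] [ 1.79914004e+02 -6.16794422e-02  9.54599275e+01]
[251.7 177.5]
[251.9 316.2]
holes [0.48249163 0.22305078] [0.49190246 0.12349458] [252.2 191.6]
crop origin 192 146
```

View pics/i1z.png

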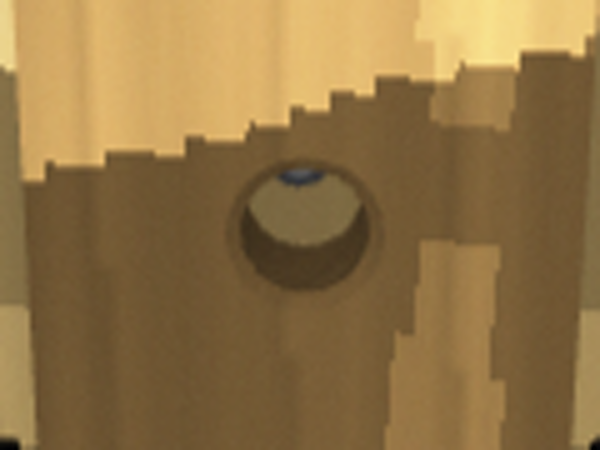

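The crop shows the plate's hole centred at (305,224), with the pin's tip visible inside its rim at (300,176), where I predicted it. The residual is about 1 mm in y, so I'll correct that and descend slowly.

Request:
send_rows:
  turn:
    - [0,0,0]
    - [0,0,0]
    - [0,0,0]
    - [0,0,0]
    - [0,0,0]
    - [0,0,0]
    - [0,0,0]
    - [0,0,0]
    - [0,0,0]
    - [0,0,0]
    - [0,0,0]
  slide:
    - [-0.02,-0.005,0]
    - [0,0,0.15]
    - [0,0,0.1]
    - [0,0,0.1]
    - [0,0,0.1]
    - [0,0,0.1]
    - [0,0,0.1]
    - [0,0,0.1]
    - [0,0,0.1]
    - [0,0,0]
    - [0,0,0]
  jaw: [0.5,0.5,0.5,0.5,0.5,0.5,0.5,0.5,0.5,0.5,0.5]

```text
t: 12.35
tool_pos: [0.4855, 0.1819, 0.0555]
orientation: [-180.0, 0.0, 95.5]
wrist_force: [0.5, -0.3, -1.0]
opening: 0.0555
grip_force: 30.0
```

Request:
send_rows:
  turn:
    - [0,0,0]
    - [0,0,0]
    - [0,0,0]
    - [0,0,0]
    - [0,0,0]
    - [0,0,0]
    - [0,0,0]
    - [0,0,0]
  slide:
    - [0,0,0.12]
    - [0,0,0.12]
    - [0,0,0.12]
    - [0,0,0.1]
    - [0,0,0.08]
    - [0,0,0.05]
    - [0,0,0]
    - [0,0,0]
  jaw: [0.5,0.5,0.5,0.5,0.5,0.5,0.5,0.5]

```text
t: 13.15
tool_pos: [0.4856, 0.1819, 0.032]
orientation: [180.0, 0.0, 95.5]
wrist_force: [-0.2, 0.4, -0.8]
opening: 0.0556
grip_force: 30.0
```

Request:
send_rows:
  turn:
    - [0,0,0]
    - [0,0,0]
    - [0,0,0]
  slide:
    - [0,0,0.025]
    - [0,0,0.02]
    - [0,0,0]
  jaw: [0.5,0.5,0.5]

```text
t: 13.45
tool_pos: [0.4857, 0.182, 0.0315]
orientation: [-180.0, -0.1, 95.4]
wrist_force: [-7.9, -3.0, 18.9]
opening: 0.0555
grip_force: 30.0
```

Request:
send_rows:
  turn:
    - [0,0,0]
    - [0,0,0]
    - [0,0,0]
    - [0,0,0]
    - [0,0,0]
    - [0,0,0]
    - [0,0,0]
    - [0,0,0]
    - [0,0,0]
    - [0,0,0]
    - [0,0,0]
    - [0,0,0]
    - [0,0,0]
    - [0,0,0]
    - [0,0,0]
  slide:
    - [0,0,-0.03]
    - [0,0,0]
    - [0,0,0]
    - [0,0,0]
    - [0,0,0]
    - [0,0,-0.1]
    - [0,0,-0.3]
    - [0,0,-0.6]
    - [0,0,-0.8]
    - [0,0,-0.8]
    - [0,0,-0.8]
    - [-0.4,0,-0.6]
    - [-0.4,0,-0.4]
    - [0,0,0]
    - [0,0,0]
  jaw: [0.5,1,1,1,1,1,1,1,1,1,1,1,1,1,1]

```text
t: 14.95
tool_pos: [0.4885, 0.1503, 0.2077]
orientation: [180.0, -0.1, 95.4]
wrist_force: [0.1, 0.7, -0.6]
opening: 0.087
grip_force: 0.0
```

Run:
```python
from h import *
shot('v1');c,s=load('v1');print(s["tool_pos"])
u,v=map(int,proj(c,np.array([.487,.1727,.036])));print(u,v,[np.round(proj(c,np.array(p)),1) for p in((.4823,.2226,.063),(.4918,.1229,.063),(.4823,.2226,.036),(.4918,.1229,.036))])
u=max(u,80);v=max(v,80);print("origin",u-80,v-80)
cv2.imwrite('pics/v1z.png',cv2.resize(cv2.imread('pics/v1.png')[v-80:v+80,u-80:u+80],None,fx=3.75,fy=3.75,interpolation=2))
Rt=R.from_euler("xyz",s["orientation"],degrees=True)
print(Rt.inv().apply(np.array([.4764,-.2027,s["tool_pos"][2]])-s["tool_pos"])/.04)
```

```text
[0.48853747 0.15027838 0.20774984]
252 161 [array([252.7, 114. ]), array([252.8, 214.1]), array([252.7, 113. ]), array([252.7, 205.7])]
origin 172 81
[-8.75620907 -1.13659339 -0.01086384]
```

View pics/v1z.png

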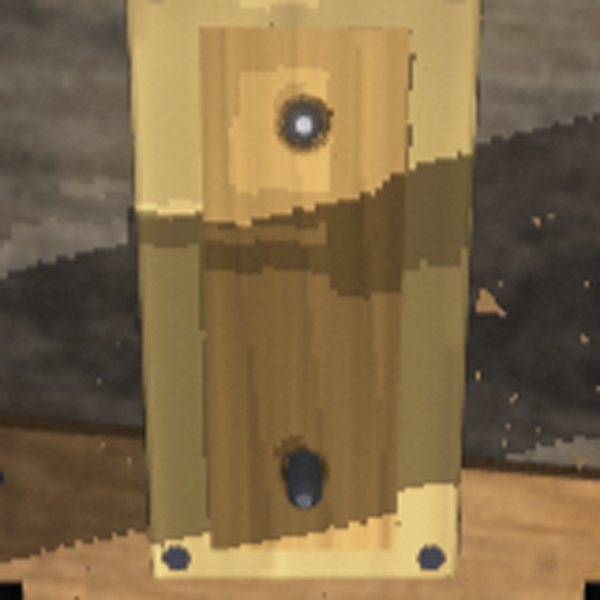

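v1z shows the backplate lying flat on the board, with both pins coming through its holes at (303,123) and (305,475). Now the cheek.

Request:
send_rows:
  turn:
    - [0,0,0]
    - [0,0,0]
    - [0,0,0]
    - [0,0,0]
    - [0,0,0]
    - [0,0,0]
    - [0,0,0]
    - [0,0,0]
    - [0,0,0]
    - [0,0,0]
    - [0,0,0]
    - [0,0,0]
    - [0,0,0.7]
    - [0,0,0.7]
    - [0,0,0]
    - [0,0,0]
    - [0,0,0]
    - [0,0,0]
  slide:
    - [-0.5,-0.06,0]
    - [-0.8,-0.1,0]
    - [-0.8,-0.1,0]
    - [-0.8,-0.1,0]
    - [-0.8,-0.1,0]
    - [-0.8,-0.1,0]
    - [-0.8,-0.1,0]
    - [-0.8,-0.1,0]
    - [-0.8,-0.1,0]
    - [-0.8,-0.1,0]
    - [-0.8,-0.1,0]
    - [-0.25,-0.08,0]
    - [0,0,0.8]
    - [0,0,0.8]
    - [0,0,0.8]
    - [0,0,0.3]
    - [0,0,0]
    - [0,0,0]
  jaw: [1,1,1,1,1,1,1,1,1,1,1,1,1,1,1,1,1,1]

```text
t: 16.8
tool_pos: [0.4768, -0.2029, 0.1003]
orientation: [180.0, 0.0, 87.1]
wrist_force: [-0.5, -0.0, 0.7]
opening: 0.0873
grip_force: 0.0
```

Run:
```python
from h import *
import time
s=telemetry.read_state();print(s["tool_pos"],s["orientation"])
Rt=R.from_euler("xyz",s["orientation"],degrees=True)
print(Rt.inv().apply(np.array([.4764,-.2027,.026])-s["tool_pos"])/.04)
```

```text
[ 0.47679714 -0.20287199  0.10027213] [1.79978326e+02 2.48205766e-02 8.70703728e+01]
[ 0.00459096 -0.01083773  1.85679747]
```

Request:
send_rows:
  turn:
    - [0,0,0]
    - [0,0,0]
    - [0,0,0]
    - [0,0,0]
    - [0,0,0]
    - [0,0,0]
    - [0,0,0]
    - [0,0,0]
    - [0,0,0]
    - [0,0,0]
    - [0,0,0]
    - [0,0,0]
    - [0,0,0]
    - [0,0,0]
  slide:
    - [0,-0.01,0.5]
    - [0,0,0.5]
    - [0,0,0.45]
    - [0,0,0.3]
    - [0,0,0.1]
    - [0,0,0]
    - [0,0,0]
    - [0,0,0]
    - [0,0,0]
    - [0,0,0]
    - [0,0,0]
    - [0,0,0]
    - [0,0,0]
    - [0,0,0]
  jaw: [1,1,1,1,1,1,0.5,0.5,0.5,0.5,0.5,0.5,0.5,0.5]
  grip_force: 40

```text
t: 18.2
tool_pos: [0.4761, -0.2026, 0.0255]
orientation: [180.0, -0.0, 87.1]
wrist_force: [-0.2, 1.7, 5.2]
opening: 0.0554
grip_force: 40.0
```

Request:
send_rows:
  turn:
    - [0,0,0]
    - [0,0,0]
    - [0,0,0]
    - [0,0,0]
    - [0,0,0]
    - [0,0,0]
    - [0,0,0]
    - [0,0,0]
    - [0,0,-0.7]
    - [0,0,-0.7]
    - [0,0,0]
    - [0,0,0]
  slide:
    - [0,0,-0.1]
    - [0,0,-0.3]
    - [0,0,-0.6]
    - [0,0,-0.8]
    - [0,0,-0.8]
    - [0,0,-0.8]
    - [0,0,-0.7]
    - [0,0,-0.4]
    - [0,0,0]
    - [0,0,0]
    - [0,0,0]
    - [0,0,0]
  jaw: [0.5,0.5,0.5,0.5,0.5,0.5,0.5,0.5,0.5,0.5,0.5,0.5]

```text
t: 19.4
tool_pos: [0.4757, -0.2028, 0.2056]
orientation: [-180.0, -0.0, 95.3]
wrist_force: [-0.1, 0.9, -2.5]
opening: 0.0555
grip_force: 40.0
```

Request:
send_rows:
  turn:
    - [0,0,0]
    - [0,0,0]
    - [0,0,0]
    - [0,0,0]
    - [0,0,0]
    - [0,0,0]
    - [0,0,0]
    - [0,0,0]
    - [0,0,0]
    - [0,0,0]
    - [0,0,0]
    - [0,0,0]
    - [0,0,0]
    - [0,0,0]
    - [0,0,0]
    - [0,0,0]
    - [0,0,0]
  slide:
    - [0.3,0.03,0]
    - [0.6,0.07,0]
    - [0.75,0.09,0]
    - [0.8,0.1,0]
    - [0.8,0.1,0]
    - [0.8,0.1,0]
    - [0.8,0.1,0]
    - [0.8,0.1,0]
    - [0.8,0.1,0]
    - [0.8,0.1,0]
    - [0.8,0.1,0]
    - [0.7,0.09,0]
    - [0.4,0.05,0]
    - [0.17,0.03,0]
    - [0,0,0]
    - [0,0,0]
    - [0,0,0]
  jaw: [0.5,0.5,0.5,0.5,0.5,0.5,0.5,0.5,0.5,0.5,0.5,0.5,0.5,0.5,0.5,0.5,0.5]

```text
t: 21.1
tool_pos: [0.487, 0.1713, 0.2054]
orientation: [-180.0, -0.0, 95.3]
wrist_force: [0.2, 0.6, -2.3]
opening: 0.0558
grip_force: 40.0
```

Run:
```python
from h import *
s=telemetry.read_state();print(s["tool_pos"],s["orientation"])
Rt=R.from_euler("xyz",s["orientation"],degrees=True)
print(Rt.inv().apply(np.array([.487,.1727,.0985])-s["tool_pos"])/.04)
```

```text
[0.48695419 0.17130595 0.20542838] [-1.79994798e+02 -9.41611372e-04  9.53270392e+01]
[0.03455055 0.00461857 2.67320975]
```

Request:
send_rows:
  turn:
    - [0,0,-0.01]
    - [0,0,0]
    - [0,0,0]
    - [0,0,0]
    - [0,0,0]
    - [0,0,0]
    - [0,0,0]
    - [0,0,0]
    - [0,0,0]
    - [0,0,0]
    - [0,0,0]
  slide:
    - [0.03,0.003,0.3]
    - [0,0,0.6]
    - [0,0,0.7]
    - [0,0,0.6]
    - [0,0,0.3]
    - [0,0,0.17]
    - [0,0,0]
    - [0,0,0]
    - [0,0,0]
    - [0,0,0]
    - [0,0,0]
  jaw: [0.5,0.5,0.5,0.5,0.5,0.5,0.5,0.5,0.5,0.5,0.5]

```text
t: 22.2
tool_pos: [0.487, 0.1743, 0.099]
orientation: [180.0, -0.0, 95.5]
wrist_force: [0.1, -0.0, -1.7]
opening: 0.0557
grip_force: 40.0
```

Run:
```python
from h import *
shot('h1');c,s=load('h1');print(s["t"],s["tool_pos"],s["orientation"],s["wrist_torque"])
cs=optics.get_calibration("scene");im=optics.snapshot("scene")[:,:,::-1];cv2.imwrite("pics/h1s.png",im)
z0=s["tool_pos"][2]-.0255;a=np.radians(s["orientation"][2]-90.05);y=np.array([-np.sin(a),np.cos(a)]);ctr=s["tool_pos"][:2]
print("holes",ctr+.05*y,ctr-.05*y)
H=np.array([*(ctr+.05*y),z0+.024]);u,v=proj(c,H);print("hole top pred",u,v,"pin tip",proj(c,np.array([.4823,.2226,.063])))
u,v=int(u),int(v);a_=cv2.imread('pics/h1.png')[v-40:v+40,u-40:u+40];print("origin",u-40,v-40)
us,vs=map(int,proj(cs,np.array([.487,.1727,.08])));b_=im[vs-75:vs+75,us-75:us+75]
cv2.imwrite('pics/h1z.png',np.hstack([cv2.resize(a_,(400,400),interpolation=2),cv2.resize(b_,(400,400),interpolation=2)]))
```

```text
22.2 [0.48703463 0.17428398 0.09904272] [ 1.79959539e+02 -3.36003103e-02  9.55238689e+01] [-0.05167017  0.01485585 -0.03727439]
holes [0.48226504 0.22405597] [0.49180422 0.12451199]
hole top pred 252.19204430815017 169.80828677231466 pin tip (np.float64(252.0130900030833), np.float64(160.36111529485083))
origin 212 129
```

View pics/h1z.png

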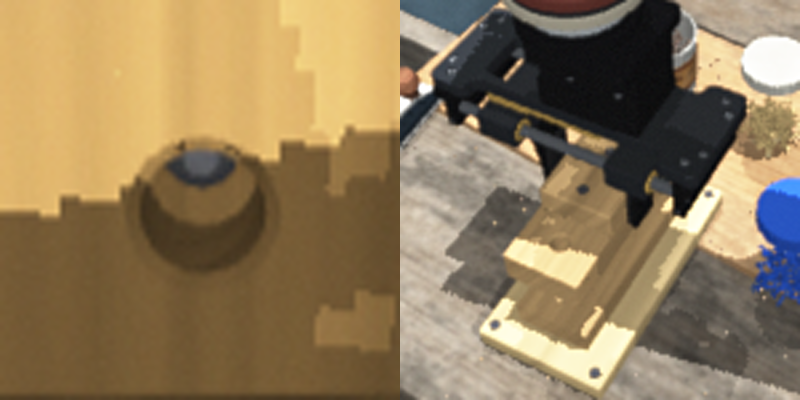

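The left half shows the hole at (203,204), where I predicted it, with the pin's tip under its rim. The right half shows the cheek hovering level over the flush backplate, with the jars standing. It sits about 1.3 mm too far in +y, so I'll trim and let it settle.

Request:
send_rows:
  turn:
    - [0,0,0]
    - [0,0,0]
    - [0,0,0]
    - [0,0,0]
    - [0,0,0]
    - [0,0,0]
  slide:
    - [-0.02,0,0]
    - [0,0,0]
    - [0,0,0]
    - [0,0,0]
    - [0,0,0]
    - [0,0,0]
  jaw: [0.5,0.5,0.5,0.5,0.5,0.5]

```text
t: 22.9
tool_pos: [0.4868, 0.1733, 0.0985]
orientation: [-180.0, 0.0, 95.5]
wrist_force: [0.4, 0.1, -2.0]
opening: 0.056
grip_force: 40.0
```

Request:
send_rows:
  turn:
    - [0,0,0]
    - [0,0,0]
    - [0,0,0]
    - [0,0,0]
    - [0,0,0]
  slide:
    - [-0.012,0,0]
    - [0,0,0]
    - [0,0,0]
    - [0,0,0]
    - [0,0,0]
  jaw: [0.5,0.5,0.5,0.5,0.5]

```text
t: 23.4
tool_pos: [0.4869, 0.1728, 0.0986]
orientation: [-180.0, 0.0, 95.5]
wrist_force: [-0.1, -1.0, -2.3]
opening: 0.0556
grip_force: 40.0
```

Run:
```python
from h import *
s=telemetry.read_state();print(s["tool_pos"],s["orientation"],s["grip_force"],s["t"])
im=optics.snapshot("top")[:,:,::-1];o=cv2.imread("pics/top_raw.png")
# jars/tin region unchanged? match templates of each lid
for n,(u,v) in {"A":(263,139),"B":(264,223),"tin":(266,177)}.items():
    t=o[v-14:v+14,u-14:u+14];r=cv2.matchTemplate(im[v-26:v+26,u-26:u+26].copy(),t,cv2.TM_CCOEFF_NORMED);print(n,cv2.minMaxLoc(r)[1],np.array(cv2.minMaxLoc(r)[3])-12)
```

```text
[0.48686258 0.17279575 0.09856066] [-1.79995392e+02  1.76800798e-03  9.55183955e+01] 39.997819270938635 23.4
A 0.9989864826202393 [0 0]
B 0.9943544268608093 [0 0]
tin 0.9988675117492676 [0 0]
```

```bash
python3 -c "
from station import bot
print(bot.job_done())"
```

```text
the job is handed in; nothing more can be done
None
```

I handed the job in at about 23 s: the backplate lies flush over both pins and released, the arm is holding the cheek level about 10 mm above the pin tips with its holes over the pins to within about 1 mm, and the jars and nail tin have not moved.

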